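Check that a hand lever stops short of the grip bar

TASK

With the backs or outsides of the fingers, press the brake-type hand lever on the blue test stand in towards the grip bar until it comes up against its stop, let it spring right back out, then press it in to its stop a second time and finish while still holding it there, so that the gap left to the bar can be inspected. Press firmly enough to keep it on the stop but do not force it: only the outer face of the lever is touched, never its inner side or the bar, nothing is pinched or lifted, and the stand and the things lying round it stay where they are.

Things in the scene. Friction and masses are not known exactly. Their poses are not given: they have to be found in the camera images.
- stand: Blue test stand: a base plate 110 x 230 mm, 22 mm high over its rubber feet, with two blue posts 118 mm high that carry the grip bar. It stands loose on the table but weighs about 5 kg. Origin: centre of the underside; z up, y along the bar, x from the lever side to the bar side (the lever is on the -x side).
- grip_bar: Fixed round steel bar with a ribbed black rubber grip of 31 mm diameter, along the stand's y; its centre line is 104 mm above the table and 30 mm to +x of the stand's origin. Not to be touched. Its origin is the stand's origin.
- lever (a joint): Hand lever on an upright pivot, in rad: 0 is fully out, where a spring holds it; grows as it is pressed towards the bar. It leans 0.28 rad outward from the bar's line at 0. The spring takes about 1.5 N at the pad at first, 4 N near the stop. The stop comes somewhere from 0.20 to 0.34 rad, differently each time; pressed 10 N harder there, the lever yields 2 to 3 mm at the pad.
- lever_pad (a point): Centre of the red strip (80 mm long) on the outer face of the lever, 104 mm above the table and 115 mm from the pivot: the place to press. Moves with the lever.
- lever_end (a point): Centre of the ball at the free end of the lever, 152 mm from the pivot. Moves with the lever.
- lever_pivot (a point): On the lever's upright pivot axis, at the height of the middle of the blade (104 mm). Seen from above the lever turns anticlockwise about it when pressed in: the pressing direction is the horizontal line from pivot to pad, turned 90 degrees anticlockwise.
- bar_front (a point): Point on the lever side of the rubber grip, opposite the middle of the blade, 104 mm above the table.
- lever_blade: Aluminium blade of the lever, 10 mm thick, 24 mm tall (92 to 116 mm above the table), with a 25 mm ball end. At the stop its end is still some 10 to 35 mm short of the bar. Its origin lies on the pivot axis.
- lever_inside: The inner face of the lever, towards the bar (not to be touched). Its origin lies on the pivot axis.
- lever_heel: The root of the lever, which meets the stop pin. Its origin lies on the pivot axis.
- stop_pin: Upright brass pin of 9 mm diameter on a dark arm clamped on the pivot, 29 mm from the pivot on the bar side of the lever: the lever's stop. Its origin lies on the pivot axis.
- side_cutters_1: Bystander: red side cutters lying flat, 151 x 47 x 12 mm; origin under the centre.
- capacitor_1: Bystander: dark blue capacitor standing up, 25 mm across, 46 mm high; origin under the centre.
- capacitor_2: Bystander: dark blue capacitor standing up, 25 mm across, 43 mm high; origin under the centre.
- spare_die: Bystander: grey steel die, 28 x 60 x 18 mm; origin under the centre.
- clamp_knob: Bystander: black clamp knob with its stud up, 36 mm across, 38 mm high; origin under the centre.

How it is judged (in metres and radians):
On the way, in this order (a step that is already met when the one before it is completed fails the run):
1. the lever is pressed in against its stop (contact force between lever_heel and stop_pin above 5 N and contact force between the fingers and lever_blade above 1 N), for 0.2 s.
2. the lever has sprung right back out (value of joint lever below 0.04 rad), for 0.2 s.
3. the lever is pressed in against its stop again (all of step 1), for 0.3 s.
At the end, for the whole second after the job is handed in: The fingers still press the lever's outer face (more than 1 N) and hold the lever on its stop pin (more than 4 N between heel and pin), short of the bar, with the stand upright and within 15 mm of where it stood (contact force between lever_heel and stop_pin above 4 N and contact force between the fingers and lever_blade above 1 N and value of joint lever between 0.18 and 0.44 rad and distance of stand from where it was at the start of the episode below 0.015 m and angle between stand's own z axis and vertical below 0.05 rad); the arm keeps its last pose, push and grip.
It fails at once if the inner side of the lever is touched (hooked or pinched) (contact force between the fingers and lever_inside above 1 N).
It fails at once if the grip bar is touched (contact force between any of the arm, the fingers and grip_bar above 1 N).
It fails at once if the lever is forced (over 40 N) (contact force between the fingers and lever_blade above 40 N).
It fails at once if the stand is lifted, tipped, shoved or turned (over about 20 mm) (distance of stand from where it was at the start of the episode above 0.02 m or distance of bar_front from where it was at the start of the episode above 0.025 m or height (world z) of stand above 0.008 m or angle between stand's own z axis and vertical above 0.1 rad).
It fails at once if a bystander is moved more than 25 mm (distance of any of side_cutters_1, capacitor_1, capacitor_2, spare_die, clamp_knob from where it was at the start of the episode above 0.025 m).
It also fails if it takes over 38 s, if anything falls off the work surface, if the arm or the gripper's body presses on something with over 40 N, if the wrist force passes 120 N, or if a joint passes its speed limit or range.

ROBOT

A 7-joint arm with a two-finger parallel gripper is mounted at the origin on the work surface; the furniture and walls round the work are solid. World frame = base frame: x ahead of the robot, y to its left, z up, the work surface at z = 0. Lengths are in mm, angles in rad, forces in N, time in s.
With the tool pointing down it reaches from about 400 to 925 mm from the base axis. Payload 4.1 kg.
Tool frame: the origin (TCP) lies at the very end of the fingers, on their centre line; the grasp point (between the pads) lies 19 mm behind it (ctrl.pinch_z is the distance from the TCP to the grasp point, in mm); z points along the fingers, y is the direction in which the jaws open and shut (so a half turn about z gives the same grasp; the last joint's range is limited). The gripper opens to 85 mm and grips with 20 to 120 N. Pads are 22 mm wide; open, the fingers measure 114 mm over their backs; the gripper's body (76 mm by 85 mm) begins 54 mm behind the grasp point. The pads swing forward as they close: fully open they stand 13 mm farther back than shut.
Start: joints at [1.187, 0.398, 0.045, 1.537, -0.019, 1.207, -0.051], TCP at [182.664, -623.841, 231.347] pointing down, gripper open.
Joint ranges: [-2.82, 2.82], [-0.49, 2.23], [-1.37, 1.46], [0, 2.46], [-1.36, 4.5], [0.23, 2], [-2.94, 2.94]. Speed limits (rad/s): [2.57, 2.57, 3.14, 3.14, 3.14, 3.14, 3.14].

INTERFACE

Orientations are given as a rotation vector (axis times angle).
In Python, from workcell import ctrl gives the robot as it stands.
- The arm moves only by the tool jog_arm, never from a script. Its argument "series" is text: rows parted by semicolons, each of 7 numbers parted by spaces: the opening, from 0 (shut) to 1 (fully open), then the shift along the tool's x, y, z in mm, then the turn, a rotation vector about the tool's x, y, z in rad. A call has exactly 10 rows; each row shifts and turns the commanded pose from where the row before left it, along the tool's axes as they then stand; what a row does not reach is not made up. A row lasts 1/8 s, in which the tool goes at most 62.5 mm and 10.7 degrees, less where a joint would pass 70% of its speed; a pose out of reach is approached as far as the arm can. A call with a gripper value outside its range is refused whole. The fingers move at their own pace and stop on an object; "squeeze" is the grip in N (left out, the last holds). Time passes only in rows, so rows that do not move let the fingers close, or fill a call up. It gives the time, the measured TCP pose, the force and the opening at its end, in the units of the state.
- ctrl.get_state(): the state, without advancing time (a new reading comes with each control period).
- ctrl.capture(name): name is "side" or "top" or "wrist"; returns a dict with "img" (480x640x3 uint8, red, green, blue), "fx", "fy", "cx", "cy" (pixels), "T" (4x4, takes a point from camera to world coordinates); the wrist camera has in their place "mount" (4x4, takes a point from camera to tool coordinates, whose origin is the TCP and whose axes are the flange's). Camera axes: x right, y down, z forward; pixel columns grow to the right and rows downward; lengths in mm; the calibration is good to about 2 mm. A picture is of the moment at which its call begins: read the wrist's pose just before it. There is no depth.
- ctrl.sign_off(): hands the job in, once; it reports no verdict.
The state is a dict: "time": time; "qpos": joint angles; "qd": joint speeds; "joint_torque": joint torques, N m; "tool_pos": TCP position; "orientation": TCP orientation; "ft_force": force on the tool from outside, world axes, zero at the start; "moment": the same for the moment, N m; "finger_gap": finger opening in mm.
Only numpy, scipy, OpenCV 4.12 (cv2) and the standard library are available. Lean on these libraries where they do the work, as an engineer would, in place of code of your own. Each camera call takes 0.05 s, during which the arm holds its last target. There are 200 camera calls.

## Working session

There is one attempt and no reset: what is moved stays moved. The work goes in short steps, Python scripts to look and compute and a tool call to move; the robot and the scene stay as the last step left them, time stands still between calls to the robot, and variables do not carry over. Pictures are saved under pics/ and viewed, about 8 in all and at most 12, crops included, and the job is handed in when it is done.

Besides the shell and the picture viewer there is one more tool, called after "Emit:" as a command line: name --argument value ..., lists and objects as JSON in quotes. jog_arm: Moves the arm, as the interface text tells. Its arguments: {"type":"object","properties":{"series":{"type":"string"},"squeeze":{"type":"number"}},"required":["series"]}

```bash
mkdir -p pics; cat > h.py <<'E'
import numpy as np, cv2
from workcell import ctrl
from scipy.spatial.transform import Rotation as R
def cap(n,f):
    c=ctrl.capture(n); cv2.imwrite('pics/'+f,c['img'][:,:,::-1]); return c
def ray(c,u,v,z,T=None):
    T=np.array(c['T'] if T is None else T); d=T[:3,:3]@[(u-c['cx'])/c['fx'],(v-c['cy'])/c['fy'],1]
    o=T[:3,3]; return o+d*(z-o[2])/d[2]
def proj(c,p,T=None):
    T=np.array(c['T'] if T is None else T); q=T[:3,:3].T@(np.array(p)-T[:3,3])
    return q[0]/q[2]*c['fx']+c['cx'],q[1]/q[2]*c['fy']+c['cy']
E
python3 - <<'E'
from h import *
s=ctrl.get_state(); print(s)
import pickle
d={n:cap(n,n+'0.png') for n in('top','side')}
pickle.dump(d,open('c0.pkl','wb'))
for n in d: print(n,d[n]['fx'],np.round(d[n]['T'],3))
print(R.from_rotvec(s['orientation']).as_matrix().round(3))
E
```

```text
{'time': 0.0, 'qpos': array([ 1.18701212,  0.39918583,  0.04503077,  1.53783819, -0.01869633,
        1.20688423, -0.05070655]), 'qd': array([ 2.21392195e-04,  3.04299370e-04, -4.47514814e-04,  2.31823143e-05,
       -1.45779040e-03,  9.42072221e-05,  2.31265383e-03]), 'joint_torque': array([ 6.91528730e-04, -4.75125790e+01,  1.36510581e+00, -2.54227138e+01,
        1.16824513e-02,  9.43534600e-03, -2.21213281e-05]), 'tool_pos': array([ 182.46984629, -623.22879329,  230.28597452]), 'orientation': array([-3.10794041e+00, -4.45736709e-01,  6.29008702e-04]), 'ft_force': array([-0.23794981, -0.76067821,  0.26403338]), 'moment': array([-0.02904669, -0.02855142,  0.00057218]), 'finger_gap': 85.60549754962177}
top 503.28805630628887 [[-2.50000e-02 -9.85000e-01  1.73000e-01  3.46726e+02]
 [-1.00000e+00  2.30000e-02 -1.50000e-02 -2.79618e+02]
 [ 1.10000e-02 -1.74000e-01 -9.85000e-01  9.91437e+02]
 [ 0.00000e+00  0.00000e+00  0.00000e+00  1.00000e+00]]
side 624.7926143355568 [[-8.60000e-01 -3.23000e-01  3.96000e-01  1.12512e+02]
 [-5.11000e-01  5.15000e-01 -6.88000e-01  4.31107e+02]
 [ 1.90000e-02 -7.94000e-01 -6.08000e-01  7.40137e+02]
 [ 0.00000e+00  0.00000e+00  0.00000e+00  1.00000e+00]]
[[ 0.96   0.281 -0.001]
 [ 0.281 -0.96   0.002]
 [-0.    -0.002 -1.   ]]
```

View pics/top0.png

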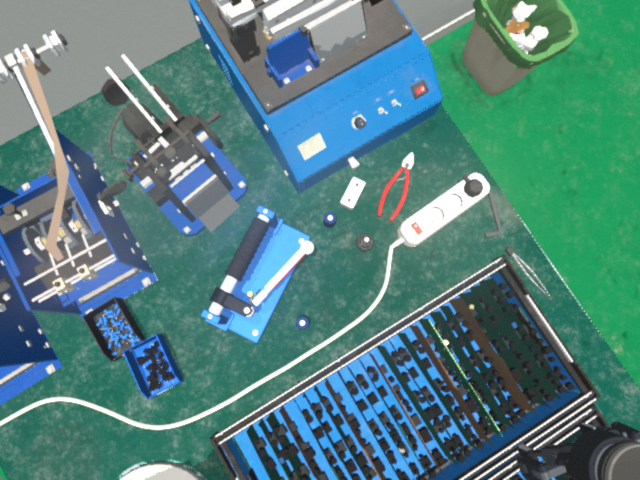

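View pics/side0.png

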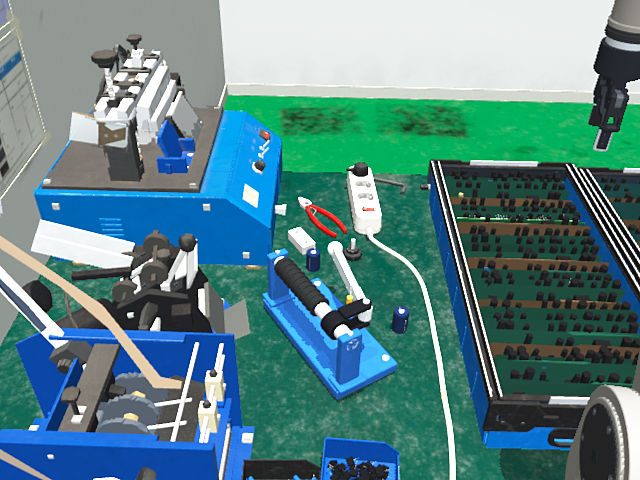

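The top view shows the stand's bar from about (263,215) to (217,300). The lever's pivot is near (248,311), its ball end is at (307,247), and the red strip is on its lower-right side. A capacitor at (303,322) and the knob at (365,242) lie on the outer side. The side view agrees.

```bash
python3 - <<'E'
from h import *
import pickle
d=pickle.load(open('c0.pkl','rb')); c=d['top']; im=c['img'].astype(int)
m=((im[...,0]>110)&(im[...,1]<90)&(im[...,2]<90)).astype('uint8'); m[:, :240]=0;m[:230]=0;m[330:]=0;m[:,330:]=0
v,u=np.nonzero(m); print(len(u),u.min(),u.max(),v.min(),v.max(),u.mean(),v.mean())
P=lambda u,v,z=104: ray(c,u,v,z).round(1)
print('pad',P(u.mean(),v.mean()))
for n,a in dict(piv=(248,311,116),ball=(307,247,112),cap=(303,321,44),cap2=(330,218,44),knob=(366,241,30),barA=(265,212,118),barB=(214,308,118),boxcorner=(505,262,60),boxL=(214,437,60)).items(): print(n,P(*a))
a,b=P(248,311,116),P(307,247,112); print(np.linalg.norm((a-b)[:2]), b-a)
s=d['side']
for p in ((248,311,116),(307,247,112)): print(proj(s,P(*p)))
im2=cv2.resize(c['img'][180:350,190:410],None,fx=3.6,fy=3.5,interpolation=cv2.INTER_CUBIC);cv2.imwrite('pics/topcrop.png',im2[:,:,::-1])
E
```

```text
Traceback (most recent call last):
ValueError: zero-size array to reduction operation minimum which has no identity
```

```bash
python3 - <<'E'
from h import *
import pickle
d=pickle.load(open('c0.pkl','rb')); c=d['top']; im=c['img'].astype(int)
P=lambda u,v,z=104: ray(c,u,v,z).round(1)
r=im[...,0]-np.maximum(im[...,1],im[...,2]); r=r[235:325,245:325]; v,u=np.nonzero(r>25); print(len(u))
if len(u): print('pad',u.mean()+245,v.mean()+235,P(u.mean()+245,v.mean()+235))
for n,a in dict(piv=(248,311,116),ball=(307,247,112),cap=(303,321,44),cap2=(330,218,44),knob=(366,241,30),barA=(265,212,118),barB=(214,308,118),boxcorner=(505,262,60),boxL=(214,437,60)).items(): print(n,P(*a))
a,b=P(248,311,116),P(307,247,112); print(np.linalg.norm((a-b)[:2]), b-a)
s=d['side']
for p in ((248,311,116),(307,247,112)): print(proj(s,P(*p)))
im2=cv2.resize(c['img'][180:350,190:410],None,fx=3.5,fy=3.5,interpolation=cv2.INTER_CUBIC);cv2.imwrite('pics/topcrop.png',im2[:,:,::-1])
E
```

```text
58
pad 289.91379310344826 269.3103448275862 [ 451.7 -250.8  104. ]
piv [ 379.8 -177.8  116. ]
ball [ 489.7 -281.9  112. ]
cap [ 361.6 -271.5   44. ]
cap2 [ 556.3 -327.7   44. ]
knob [ 512.1 -396.9   30. ]
barA [ 553.5 -208.7  118. ]
barB [ 386.3 -119.8  118. ]
boxcorner [ 461.  -652.2   60. ]
boxL [ 164.4 -111.2   60. ]
151.37641824273683 [ 109.9 -104.1   -4. ]
(np.float64(365.90204712185283), np.float64(303.48574241516224))
(np.float64(335.0691152272668), np.float64(243.34312958833175))
```

View pics/topcrop.png

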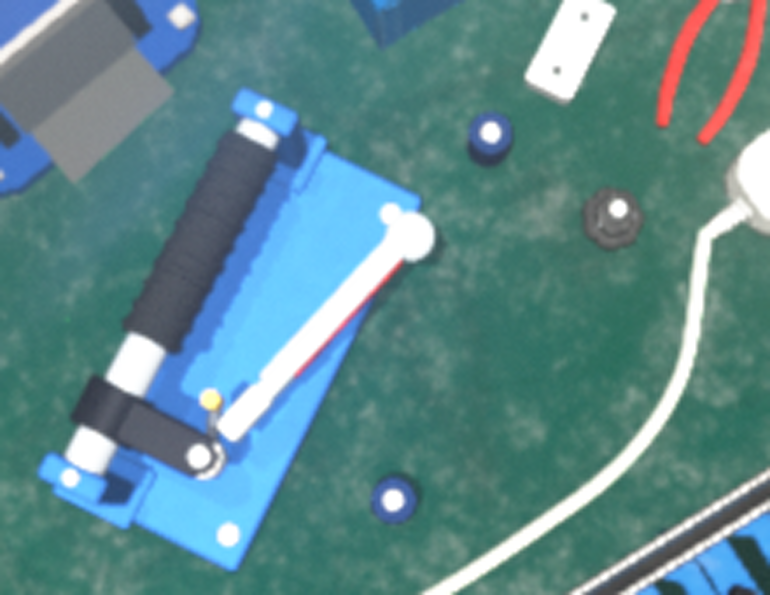

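The measured pivot-to-ball distance is 151 mm against 152 given, and the lean is 0.27 rad against 0.28. I'll press with the back of the shut fingers along tool −y at about 55° heading, starting roughly 40 mm outside the pad.

Emit:
jog_arm --series "0 0 0 0 0 0 0.18;0 0 0 0 0 0 0.18;0 0 0 0 0 0 0.18;0 0 0 0 0 0 0.18;0 0 0 0 0 0 0.18;0 0 -40 0 0 0 0;0 2 -50 0 0 0 0;0 2 -50 0 0 0 0;0 2 -50 0 0 0 0;0 2 -50 0 0 0 0" --squeeze 30

```text
time: 1.35
tool_pos: [328.4, -430.8, 231.0]
orientation: [-2.994, 0.951, 0.0]
ft_force: [0.9, -0.6, 0.3]
finger_gap: -0.2
```

Emit:
jog_arm --series "0 0 -40 0 0 0 0;0 0 -40 0 0 0 0;0 0 -40 0 0 0 0;0 0 -30 0 0 0 0;0 0 0 25 0 0 0;0 0 0 25 0 0 0;0 0 0 25 0 0 0;0 0 0 25 0 0 0;0 0 0 0 0 0 0;0 0 0 0 0 0 0"

```text
time: 2.6
tool_pos: [414.7, -310.2, 132.0]
orientation: [2.994, -0.951, 0.002]
ft_force: [-0.1, 0.0, 0.2]
finger_gap: -0.3
```

```bash
python3 - <<'E'
from h import *
s=ctrl.get_state(); print(s['tool_pos'],s['ft_force'],s['time'])
c=cap('top','top1.png'); p=proj(c,s['tool_pos']);print(p)
w=cap('wrist','w1.png'); T=np.eye(4);T[:3,:3]=R.from_rotvec(s['orientation']).as_matrix();T[:3,3]=s['tool_pos']
T=T@np.array(w['mount']); print(np.round(w['mount'],2))
for q in ((379.8,-177.8,116),(489.7,-281.9,104),(460,-260,104)): print(proj(w,q,T))
a=cv2.resize(c['img'][180:350,190:390],None,fx=2,fy=2); b=cv2.resize(w['img'],(400,300))
o=np.zeros((340,800,3),'uint8'); o[:340,:400]=a; o[:300,400:]=b; cv2.imwrite('pics/v1.png',o[:,:,::-1])
E
```

```text
[ 414.68100636 -310.24122079  132.02422798] [-0.09331332  0.02956554  0.21926165] 2.6
(np.float64(324.5986572719), np.float64(288.1245154865272))
[[   0.     -0.96   -0.27   67.06]
 [   1.      0.      0.      1.16]
 [   0.     -0.27    0.96 -142.77]
 [   0.      0.      0.      1.  ]]
(np.float64(134.19934759714508), np.float64(494.5973719347365))
(np.float64(156.44919906235543), np.float64(172.6193399695913))
(np.float64(163.75723937298642), np.float64(259.2132072314163))
```

View pics/v1.png

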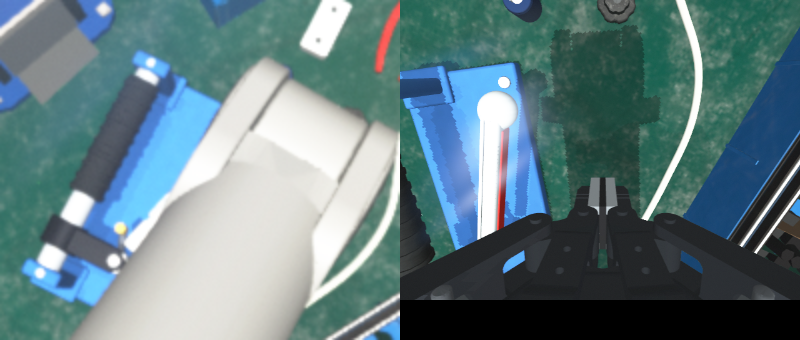

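The wrist view shows the ball at full-frame (154,176) against (156,173) predicted, so the map is good. The fingers are shut and outside the red face. Next I'll descend and close in.

Emit:
jog_arm --series "0 0 0 10 0 0 0;0 0 0 10 0 0 0;0 0 0 10 0 0 0;0 0 0 8 0 0 0;0 2 -7 0 0 0 0;0 2 -7 0 0 0 0;0 2 -7 0 0 0 0;0 0 -7 0 0 0 0;0 0 -7 0 0 0 0;0 0 0 0 0 0 0"

```text
time: 3.95
tool_pos: [439.8, -284.1, 93.4]
orientation: [-2.995, 0.949, -0.0]
ft_force: [0.3, 0.5, -0.5]
finger_gap: 0.1
```

Emit:
jog_arm --series "0 0 -4 0 0 0 0;0 0 -4 0 0 0 0;0 0 -4 0 0 0 0;0 0 -4 0 0 0 0;0 0.5 -4 0 0 0 0;0 0.5 -4 0 0 0 0;0 0.5 -4 0 0 0 0;0 0.5 -4 0 0 0 0;0 0 0 0 0 0 0;0 0 0 0 0 0 0"

```text
time: 5.2
tool_pos: [459.3, -260.0, 93.3]
orientation: [2.994, -0.951, -0.0]
ft_force: [-0.5, -1.7, -0.3]
finger_gap: -0.1
```

Emit:
jog_arm --series "0 0.3 -1 0 0 0 0;0 0.3 -1 0 0 0 0;0 0.3 -1 0 0 0 0;0 0.3 -1 0 0 0 0;0 0.3 -1 0 0 0 0;0 0.3 -1 0 0 0 0;0 0.3 -1 0 0 0 0;0 0.3 -1 0 0 0 0;0 0 0 0 0 0 0;0 0 0 0 0 0 0"

```text
time: 6.45
tool_pos: [465.9, -254.8, 93.2]
orientation: [2.994, -0.951, -0.0]
ft_force: [-2.5, -0.4, -1.2]
finger_gap: -0.2
```

Emit:
jog_arm --series "0 0.2 -1 0 0 0 0;0 0.2 -1 0 0 0 0;0 0.2 -1 0 0 0 0;0 0.2 -1 0 0 0 0;0 0.2 -1 0 0 0 0;0 0 0 0 0 0 0;0 0 0 0 0 0 0;0 0 0 0 0 0 0;0 0 0 0 0 0 0;0 0 0 0 0 0 0"

```text
time: 7.7
tool_pos: [469.7, -251.2, 93.3]
orientation: [2.994, -0.951, 0.0]
ft_force: [-4.1, -2.1, 0.2]
finger_gap: -0.4
```

Emit:
jog_arm --series "0 0 -1 0 0 0 0;0 0 -1 0 0 0 0;0 0 -1 0 0 0 0;0 0 0 0 0 0 0;0 0 0 0 0 0 0;0 0 0 0 0 0 0;0 0 0 0 0 0 0;0 0 0 0 0 0 0;0 0 0 0 0 0 0;0 0 0 0 0 0 0"

```text
time: 8.95
tool_pos: [471.1, -249.1, 93.3]
orientation: [2.993, -0.951, -0.0]
ft_force: [-4.7, -2.0, 0.1]
finger_gap: -0.4
```

```bash
python3 - <<'E'
from h import *
w=cap('wrist','w2.png'); f=[]
for i in range(4): ctrl.capture('side'); f.append(ctrl.get_state()['ft_force'])
print(np.round(f,1)); s=ctrl.get_state(); print(s['tool_pos'],s['time'])
np.save('t2.npy',s['tool_pos'])
E
```

```text
[[-4.4 -1.7  0.6]
 [-4.4 -2.6  0.2]
 [-3.8 -3.  -0.2]
 [-5.1 -3.   0.9]]
[ 471.13282608 -249.08417651   93.31322436] 9.2
```

View pics/w2.png

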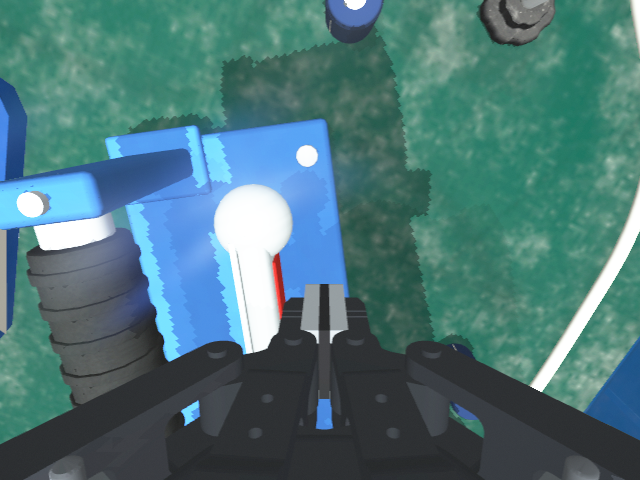

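The picture shows the finger back on the red strip, with the ball at (254,222) well clear of the bar. I'll compute the lever angle, then continue pressing.

Emit:
jog_arm --series "0 0 -1 0 0 0 0;0 0 -1 0 0 0 0;0 0 -1 0 0 0 0;0 0 0 0 0 0 0;0 0 0 0 0 0 0;0 0 0 0 0 0 0;0 0 0 0 0 0 0;0 0 0 0 0 0 0;0 0 0 0 0 0 0;0 0 0 0 0 0 0"

```text
time: 10.45
tool_pos: [471.7, -248.1, 93.3]
orientation: [2.991, -0.952, -0.002]
ft_force: [-6.1, -5.1, 0.9]
finger_gap: -0.1
```

```bash
cat >> h.py <<'E'
def lev():
    s=ctrl.get_state(); w=ctrl.capture('wrist'); T=np.eye(4);T[:3,:3]=R.from_rotvec(s['orientation']).as_matrix();T[:3,3]=s['tool_pos']; T=T@np.array(w['mount'])
    im=w['img']; m=((im.min(2)>150)&(np.ptp(im.astype(int),axis=2)<30)).astype('uint8'); m[300:]=0;m[:100]=0
    m=cv2.morphologyEx(m,cv2.MORPH_OPEN,cv2.getStructuringElement(cv2.MORPH_ELLIPSE,(45,45)))
    n,l,st,ce=cv2.connectedComponentsWithStats(m); 
    i=1+np.argmax(st[1:,4]); b=ray(w,*ce[i],104,T); d=b[:2]-[379.8,-177.8]
    f=[]
    for k in range(4): ctrl.capture('side'); f.append(ctrl.get_state()['ft_force'])
    s=ctrl.get_state()
    print('ball px',ce[i].round(),'pos',b.round(1),'r',np.linalg.norm(d).round(1),'q',round(np.arctan2(d[1],d[0])+np.radians(43.4),3))
    print('F',np.mean(f,0).round(1),'tcp',s['tool_pos'].round(1),s['time'])
E
python3 -c "from h import *; lev()"
```

```text
ball px [251. 226.] pos [ 511.2 -248.8  104. ] r 149.4 q 0.262
F [-6.  -4.8  1.1] tcp [ 471.7 -248.1   93.3] 10.7
```

Emit:
jog_arm --series "0 0 -1 0 0 0 0;0 0 -1 0 0 0 0;0 0 -1 0 0 0 0;0 0 -1 0 0 0 0;0 0 -1 0 0 0 0;0 0 0 0 0 0 0;0 0 0 0 0 0 0;0 0 0 0 0 0 0;0 0 0 0 0 0 0;0 0 0 0 0 0 0"

```text
time: 11.95
tool_pos: [472.7, -246.6, 93.3]
orientation: [2.987, -0.953, -0.005]
ft_force: [-10.0, -9.4, 2.6]
finger_gap: -0.0
```

```bash
python3 -c "from h import *; lev()"
```

```text
ball px [250. 227.] pos [ 512.4 -246.9  104. ] r 149.5 q 0.277
F [-9.5 -8.8  2.5] tcp [ 472.6 -246.6   93.3] 12.2
```

The force is about 12 N with the tip yielding only 1.8 mm for the last 5 N, so the lever is firmly on its stop at about 0.26–0.28 rad. Now I'll release.

Emit:
jog_arm --series "0 0 5 0 0 0 0;0 0 5 0 0 0 0;0 0 7 0 0 0 0;0 -1 7 0 0 0 0;0 -1 7 0 0 0 0;0 -1 7 0 0 0 0;0 -1 7 0 0 0 0;0 0 7 0 0 0 0;0 0 0 0 0 0 0;0 0 0 0 0 0 0"

```text
time: 13.45
tool_pos: [443.1, -282.1, 93.4]
orientation: [-2.994, 0.951, -0.0]
ft_force: [0.7, 0.1, 0.1]
finger_gap: -0.1
```

```bash
python3 -c "from h import *; lev()"
```

```text
ball px [235. 214.] pos [ 488.8 -281.   104. ] r 150.1 q -0.001
F [-0.2  0.1  0.2] tcp [ 443.  -282.1   93.3] 13.7
```

The lever is fully out (q ≈ 0, no contact force) and has stayed out. Second press: 52 mm in again, slowing towards the stop.

Emit:
jog_arm --series "0 1 -6 0 0 0 0;0 1 -6 0 0 0 0;0 1 -6 0 0 0 0;0 1 -6 0 0 0 0;0 0 -6 0 0 0 0;0 0 -5 0 0 0 0;0 0 -4 0 0 0 0;0 0 -3 0 0 0 0;0 0 -2 0 0 0 0;0 0 -1 0 0 0 0"

```text
time: 14.95
tool_pos: [471.7, -248.8, 93.4]
orientation: [2.993, -0.951, 0.0]
ft_force: [-0.1, -6.0, -0.7]
finger_gap: 0.0
```

Emit:
jog_arm --series "0 0 -1 0 0 0 0;0 0 -1 0 0 0 0;0 0 -1 0 0 0 0;0 0 -1 0 0 0 0;0 0 -1 0 0 0 0;0 0 -1 0 0 0 0;0 0 -1 0 0 0 0;0 0 0 0 0 0 0;0 0 0 0 0 0 0;0 0 0 0 0 0 0"

```text
time: 16.2
tool_pos: [473.0, -246.9, 93.3]
orientation: [2.987, -0.954, -0.004]
ft_force: [-5.3, -11.4, 0.4]
finger_gap: 0.3
```

```bash
python3 - <<'E'
from h import *
lev(); c=cap('side','side2.png'); cv2.imwrite('pics/s2.png',cv2.resize(c['img'][180:440,200:480],None,fx=2,fy=2)[:,:,::-1])
E
```

```text
ball px [250. 228.] pos [ 512.3 -247.   104. ] r 149.5 q 0.277
F [ -5.4 -11.1   1. ] tcp [ 473.  -246.9   93.3] 16.45
```

View pics/s2.png

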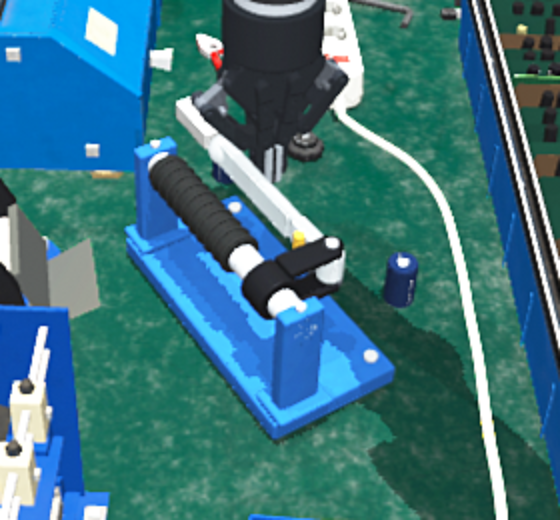

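The side view shows the fingers outside the lever with the bar clear. The force is about 12 N again at the same pose. I'll check that the stand hasn't moved between the two side images, then hand in.

```bash
python3 - <<'E'
from h import *
a,b=[cv2.imread('pics/'+f,0)[330:400,330:400].astype(np.float32) for f in('side0.png','side2.png')]
sh=cv2.phaseCorrelate(a,b,cv2.createHanningWindow((70,70),cv2.CV_32F)); print('shift px',sh)
if abs(np.array(sh[0])).max()<4: print(ctrl.sign_off())
E
```

```text
shift px ((-0.11093912340356837, 0.1404291877789845), 0.7986554753633193)
the job is handed in; nothing more can be done
None
```

I pressed the lever to its stop with the back of the shut fingers, let it spring fully out, then pressed it to the stop again and handed in while still holding it. The hand-in gives no verdict, so the results below are my own checks.

- **First press:** about 12 N at the pad with the lever at about 0.27 rad. The last 5 N moved the fingertip only 1.8 mm, which fits the yield expected on the stop.
- **Release:** the lever read about 0 rad and there was no contact force.
- **Second press, held at hand-in:** about 12 N at the pad and 0.277 rad, with the fingertip within about 0.5 mm of the first press.
- **Stand:** it shifted by less than 0.2 px between the first and last side images.
- **Bar:** the last side image showed it clear of the fingers.
- **Things lying round the stand:** I kept the fingers above them, but I did not measure their positions at the end.
- **Time:** about 16.5 s of the 38 s allowed.

The force between the lever's heel and the stop pin could not be read directly. I inferred it from the force at the pad. The sideways part of the force differed between the two presses, probably because of friction, but the force along the press direction agreed. No check failed.

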